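Fit the light sensor, swing the solar panel to its tilt mark and hold it there

ROBOT

A 6-joint arm with a two-finger parallel gripper is mounted at the origin on the work surface. World frame = base frame: x ahead of the robot, y to its left, z up, the work surface at z = 0. Lengths are in m, angles in rad, forces in N, time in s.
With the tool pointing down it reaches from about 0.3 to 0.875 m from the base axis. Payload 6.4 kg.
Tool frame: the origin (TCP) lies midway between the tips of the shut fingers; the grasp point (between the pads) lies 19 mm behind it; z points along the fingers, y is the line along which they close (so a half turn about z gives the same grasp; the last joint's range is limited). The gripper opens to 85 mm and grips with 20 to 120 N. Pads are 22 mm wide; open, the fingers measure 114 mm over their backs; the gripper's body (76 mm by 85 mm) begins 54 mm behind the grasp point. The pads swing forward as they close: fully open they stand 13 mm farther back than shut.
Start: joints at [-1.315, 0.181, 1.607, -0, 1.354, -0.206], TCP at [0.256, -0.515, 0.231] pointing down, gripper open.
Joint ranges: [-2.99, 2.99], [-0.89, 2.07], [0.3, 2.58], [-1.14, 4.28], [0, 2.63], [-3.12, 3.12]. Speed limits (rad/s): [2.57, 2.57, 3.01, 3.14, 3.14, 3.14].

INTERFACE

Orientations are given as a unit quaternion [w, x, y, z].
In Python, from bench import ctrl gives the robot as it stands. The module is installed in compiled form; this text tells all that it offers.
- The arm moves only by the tool move_arm, never from a script. Its argument "plan" is one flat list of numbers, 6 for each row, row after row: the shift along the world's x, y, z in units of 50 mm (1.0 is 50 mm), then the turn, a rotation vector about the world's x, y, z in rad. A call has 1 to 10 rows; each row is the pose to reach, as a shift and turn from the pose commanded when the call began; what a row does not reach only later rows make up. A row lasts 1/8 s, in which the tool goes at most 62.5 mm and 10.7 degrees, less where a joint would pass 70% of its speed; a pose out of reach is approached as far as the arm can. A call with a gripper value outside its range is refused whole. "grip" is the finger opening in mm, from 0 to 85.4, set as the call begins (left out, the last holds). The fingers move at their own pace and stop on an object; the grip force is fixed at half the most. Time passes only in rows, so rows that repeat a pose let the fingers close. It gives the time, the measured TCP pose, the force, the opening and the grip force at its end, in the units of the state.
- ctrl.get_obs(): the state, without advancing time (a new reading comes with each control period).
- ctrl.camera(name): name is "side" or "top"; returns a dict with "pixels" (400x640x3 uint8, red, green, blue), "fx", "fy", "cx", "cy" (pixels), "origin" and "attitude" of the camera in the world. Camera axes: x right, y down, z forward; pixel columns grow to the right and rows downward; lengths in m; the calibration is good to about 2 mm. A picture is of the moment at which its call begins. There is no depth.
- ctrl.hand_in(): hands the job in; it is judged then, once.
The state is a dict: "time_s": time; "q": joint angles; "dq": joint speeds; "joint_efforts": joint torques, N m; "eef_pos": TCP position; "eef_rot": TCP orientation; "wrist_force": force on the tool from outside, world axes, zero at the start; "torque": the same for the moment, N m; "opening": opening from 0.0 (shut) to 1.0 (fully open); "grasp_force": force on a finger pad.
Only numpy, scipy, OpenCV 4.12 (cv2) and the standard library are available. Lean on these libraries where they do the work, as an engineer would, in place of code of your own. Each camera call takes 0.05 s, during which the arm holds its last target. There are 200 camera calls.

TASK

Take the light sensor off the freely turning bench turntable, without dropping it, and seat it glass up, flat on the floor of the pocket at the side of the solar panel while the panel still lies flat; let go of it. Then take the panel by its carrying handle, or wherever you get a sure hold, and swing it up smoothly until the pointer at its clamp knob lines up with the index clip on the quadrant, and finish while the gripper is holding it there for the light reading, still and with the sensor in its pocket: the clamp is loose, so the panel falls if it is let go. Do not shift the clip, and leave the other things alone: the mug and the screwdriver where they are, the tin and the tape standing on the turntable, which may turn.

Things in the scene. Friction and masses are not known exactly. Their poses are not given: they have to be found in the camera images.
- sensor: light sensor: plain grey box 46 (its x) x 60 (its y) x 40 mm tall with a dark glass window and a small white dome (5 mm proud) on top; about 0.14 kg, loose, standing upright on the turntable; origin at the centre of the box, 20 mm above its underside, z up. Can be gripped across its 46 mm width from above.
- turntable_top (a point): centre of the top face of the bench turntable: round wooden disc of 240 mm diameter, top 28 mm above the bench; it spins freely about its upright axis at the slightest push and carries the sensor, the tin and the tape
- pocket (a point): middle of the inner floor of the sensor's pocket, an open aluminium tray on the panel's +y side that swings with it: 52 (x) x 66 mm (y) inside, rim 12 mm above its floor, walls 3 mm, free space beyond both x ends; 72 mm above the bench when flat. x runs from handle side to hinge, y along the hinge, z out of the glass. The sensor goes in with its 46 mm along x, either way round.
- hinge (a point): middle of the panel's hinge axis, on the fixed tilt mount, 75 mm above the bench; y runs along the axis, -x points from the hinge to the handle of the flat panel (towards the robot), z up
- panel_angle (a joint): angle of the panel (rad): 0 flat on its rests, growing as the handle side rises, up to 1.25. Aluminium-framed solar panel, 220 mm from hinge side to handle side, 300 mm along the hinge, 17 mm thick, mid-plane through the hinge axis, about 0.9 kg with handle. It falls back to 0 when let go.
- panel: the solar panel itself; origin on its hinge axis, in the middle; x points from the handle to the hinge, y along the hinge, z out of the glass
- handle (a point): carrying handle on the panel's free edge, fixed to it: a round dark steel bar, 12 mm thick, straight for 110 mm along the hinge direction; this point is the middle of the bar, 275 mm from the hinge axis in the panel's mid-plane, 75 mm above the bench when flat. Legs 120 mm apart; 41 mm clear between bar and frame. x from bar to hinge, y along the bar, z out of the glass.
- index (a joint): angle (rad) at which the index clip is set on the quadrant, counted as the panel's angle: the panel is at the mark when joint panel_angle equals this. 0.45 to 0.9. The clip is held by friction; do not push it.
- index_mark (a point): tip of the index clip, the dark steel saddle 18 x 14 x 16 mm with a thumb screw on the rim of the upright steel quadrant (slotted arc with 5-degree ticks, up to 275 mm above the bench, 168 mm to the -y side of the hinge's middle); 208 mm from the hinge axis; x runs from the tip along the radius to the hinge axis
- pointer (a point): tip of the panel's pointer, beside the black star knob that rides along the quadrant's slot with the panel, 208 mm from the hinge axis; x runs from the tip along the panel to the hinge axis. It meets the index tip when the panel is at the mark.
- tin: bystander: round steel tin, 52 mm across, 65 mm tall, on the turntable; origin at the centre of its underside
- tape: bystander: roll of black tape lying flat, 64 mm across, 19 mm tall, on the turntable; origin at the centre of its underside
- mug: bystander: white mug, 80 mm across, 95 mm tall, on the bench; origin at the centre of its underside
- driver: bystander: screwdriver lying on the bench near the robot; origin under its middle
Not all that is in view belongs to the job. What is shaped like the sensor but purple is not meant.

How it is judged:
On the way, in this order (a step that is already met when the one before it is completed fails the run):
1. the sensor is lifted off the turntable (height (world z) of sensor above 0.075 m and contact force between sensor and turntable below 0.05 N), for 0.1 s.
2. the sensor sits flat in its pocket, let go, while the panel still lies flat (x of sensor in the frame of pocket between -0.006 and 0.006 m and y of sensor in the frame of pocket between -0.006 and 0.006 m and z of sensor in the frame of pocket between 0.016 and 0.0235 m and angle between the z axis of sensor and the z axis of pocket, either way round below 0.1 rad and angle between sensor's own z axis and vertical below 0.3 rad and value of joint panel_angle below 0.06 rad and contact force between the fingers and sensor below 0.05 N), for 0.2 s.
3. the panel is swung up to the index clip and held there by the gripper (angle between the x axis of pointer and the x axis of index_mark, either way round below 0.05 rad and contact force between the fingers and panel above 1 N), for 0.2 s.
At the end, for the whole second after the job is handed in: The panel is held still by the gripper, the pointer within 0.05 rad (about 3 degrees) of the index clip; the sensor sits in the pocket, within 6 mm of its middle, flat on the floor, glass up, and untouched; tin and tape are on the turntable (all of step 3 and x of sensor in the frame of pocket between -0.006 and 0.006 m and y of sensor in the frame of pocket between -0.006 and 0.006 m and z of sensor in the frame of pocket between 0.016 and 0.0235 m and angle between the z axis of sensor and the z axis of pocket, either way round below 0.1 rad and angle between sensor's own z axis and vertical below 1.2 rad and velocity of joint panel_angle between -0.06 and 0.06 rad/s and contact force between the fingers and sensor below 0.05 N and contact force between panel and mug below 0.05 N and contact force between panel and driver below 0.05 N and horizontal distance between each of tin, tape and turntable_top below 0.12 m and height (world z) of each of tin, tape above 0.02 m); the arm keeps its last pose, push and grip.
It fails at once if the sensor fell off or was dropped (height (world z) of sensor below 0.035 m or (linear speed of sensor above 0.7 m/s and contact force between the fingers and sensor below 0.01 N)).
It fails at once if the panel was let fall back, or flung up (velocity of joint panel_angle below -1 rad/s or velocity of joint panel_angle above 2 rad/s).
It fails at once if the index clip was shifted (distance of index_mark from where it was at the start of the episode above 0.006 m).
It fails at once if the mug or the screwdriver was moved (distance of any of mug, driver from where it was at the start of the episode above 0.04 m).
It fails at once if the tin or the tape was knocked over or off the turntable (angle between any of tin, tape's own z axis and vertical above 0.5 rad or height (world z) of any of tin, tape below 0.015 m).
It also fails if it takes over 64 s, if anything falls off the work surface, if the arm or the gripper's body presses on something with over 40 N, if the wrist force passes 120 N, or if a joint passes its speed limit or range.

## Working session

There is one attempt and no reset: what is moved stays moved. The work goes in short steps, Python scripts to look and compute and a tool call to move; the robot and the scene stay as the last step left them, time stands still between calls to the robot, and variables do not carry over. Pictures are saved under pics/ and viewed, at most 10 in all, crops included, and the job is handed in when it is done.

Besides the shell and the picture viewer there is one more tool, called as name(argument=value, ...) on one line, values as JSON. move_arm: Moves the arm, as the interface text tells. Its arguments: {"type":"object","properties":{"plan":{"type":"array"},"grip":{"type":"number"}},"required":["plan"]}

```bash
mkdir -p pics
cat > h.py <<'E'
import numpy as np, cv2
from scipy.spatial.transform import Rotation as R
from bench import ctrl
def rot(c):
    a=np.array(c["attitude"],float)
    return a if a.shape==(3,3) else R.from_quat(a.ravel()[[1,2,3,0]]).as_matrix()
def at_z(c,u,v,z):
    d=rot(c)@[(u-c["cx"])/c["fx"],(v-c["cy"])/c["fy"],1]; o=np.array(c["origin"])
    return o+d*(z-o[2])/d[2]
def at_y(c,u,v,y):
    d=rot(c)@[(u-c["cx"])/c["fx"],(v-c["cy"])/c["fy"],1]; o=np.array(c["origin"])
    return o+d*(y-o[1])/d[1]
def proj(c,p):
    q=rot(c).T@(np.array(p)-c["origin"]); return np.array([c["fx"]*q[0]/q[2]+c["cx"],c["fy"]*q[1]/q[2]+c["cy"]])
def save(c,n,box=None,s=1):
    im=c["pixels"][:,:,::-1]
    if box: im=im[box[1]:box[3],box[0]:box[2]]
    cv2.imwrite(n,cv2.resize(im,None,fx=s,fy=s,interpolation=cv2.INTER_CUBIC))
E
python3 - <<'E'
from h import *
import pickle
cs={n:ctrl.camera(n) for n in("side","top")}
pickle.dump(cs,open("c0.pkl","wb"))
for n,c in cs.items():
    save(c,f"pics/{n}0.png",s=1.25); print(n,c["origin"],c["attitude"],c["fx"],c["cx"],c["cy"])
o=ctrl.get_obs();print(o["eef_pos"],o["eef_rot"],o["time_s"])
E
```

```text
side [0.1816357  0.86862202 1.11579396] [ 0.07257024 -0.21026289  0.91145604 -0.34607942] 507.68394422725146 313.248110464786 194.26516559261813
top [0.43260338 0.02278586 1.10353651] [-0.06013155  0.70985131 -0.70021483  0.04684559] 421.9873436716979 317.8126864763941 198.57016413532654
[ 0.25607567 -0.51428988  0.23046479] [-7.83899408e-04  9.73463302e-01  2.28841832e-01 -1.95728608e-05] 0.1
```

View pics/top0.png

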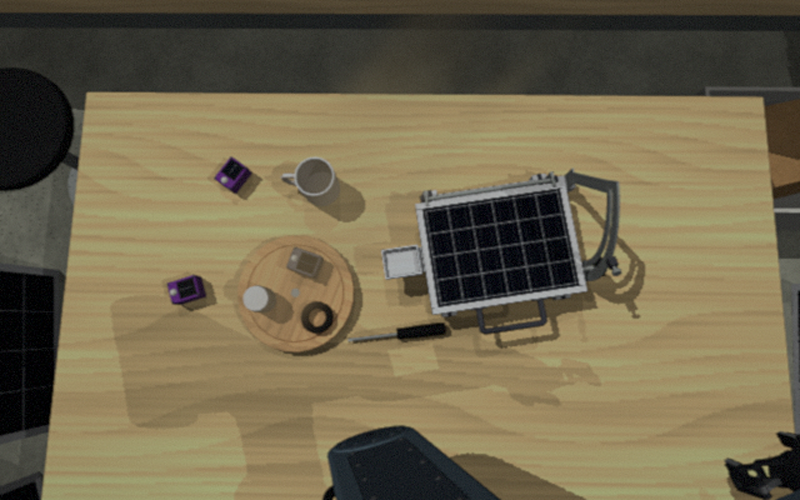

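View pics/side0.png

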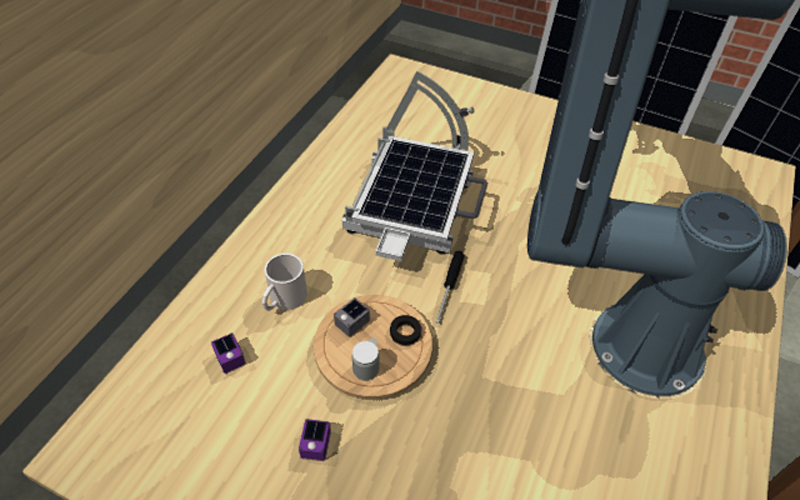

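The top view shows the sensor at about (305,262), the tin at (257,298), the tape at (318,317), the pocket at (402,262) and the handle bar at about (512,326). The quadrant is on the right at about (600,230). In the side view the clip is near (455,140) or (467,112). I need crops to place these more exactly.

Run:
```python
import pickle,cv2,numpy as np
cs=pickle.load(open("c0.pkl","rb"))
def crop(n,x,y,w,h,s):
    return cv2.resize(cs[n]["pixels"][y:y+h,x:x+w,::-1],(w*s,h*s),interpolation=cv2.INTER_CUBIC)
a=np.hstack([crop("top",220,190,50,37,8),crop("top",300,190,50,37,8)])
b=np.hstack([crop("top",435,130,66,50,6)[:300,:396],np.zeros((300,4,3),np.uint8),crop("side",310,55,80,60,5)])
cv2.imwrite("pics/m1.png",np.vstack([a,b]))
c=np.vstack([crop("top",335,130,130,75,6)[:,:780]])
cv2.imwrite("pics/m2.png",c)
```

```text
(no output)
```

View pics/m1.png

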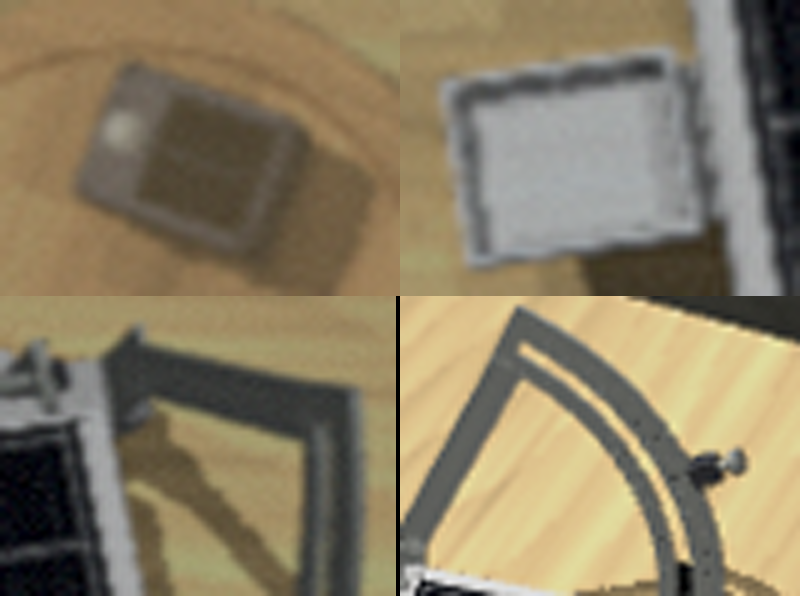

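The crop shows the sensor's top corners at about (128,65), (305,130), (258,250) and (80,185). The pocket rim corners are at about (442,80), (680,45), (702,232) and (470,265). The clip is at about (700,470) in the side crop. Next I'll view the handle crop.

View pics/m2.png

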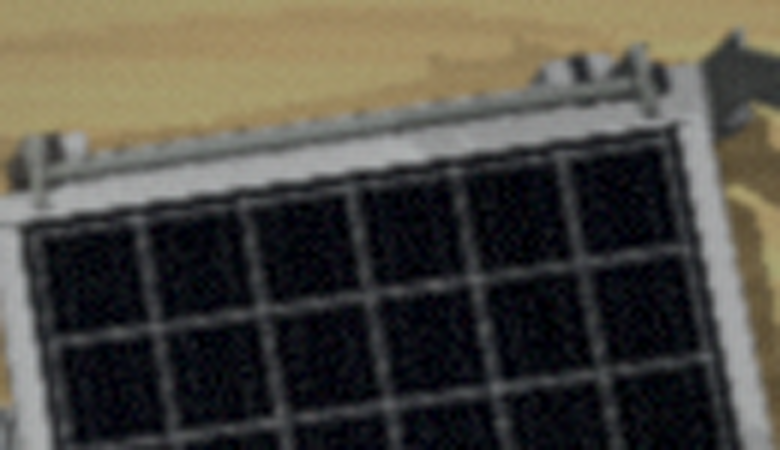

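Run:
```python
from h import *
import pickle
cs=pickle.load(open("c0.pkl","rb")); t=cs["top"]; s=cs["side"]
np.set_printoptions(precision=4,suppress=True)
S=[at_z(t,220+x/8,190+y/8,.068) for x,y in[(128,65),(305,130),(258,250),(80,185)]]
print(np.array(S)); e=lambda P:[np.linalg.norm(P[i]-P[(i+1)%4]) for i in range(4)]
print("sens",np.mean(S,0),e(S)); 
a=(S[1]-S[0]+S[2]-S[3]); print("long axis deg",np.degrees(np.arctan2(a[1],a[0])))
P=[at_z(t,300+(x-400)/8,190+y/8,.084) for x,y in[(442,80),(680,45),(702,232),(470,265)]]
print("pocket",np.mean(P,0),e(P)); a=(P[0]-P[1]+P[3]-P[2]); print("y axis deg",np.degrees(np.arctan2(a[1],a[0])))
tt=at_z(t,296/1.25,294/1.25,.028);print("turntable",tt)
for n,x,y,z in(("tin",257,298,.093),("tape",318,317,.047)): print(n,at_z(t,x/1.25,y/1.25,z))
```

```text
[[0.5891 0.2474 0.068 ]
 [0.5694 0.1914 0.068 ]
 [0.5319 0.2046 0.068 ]
 [0.5513 0.2607 0.068 ]]
sens [0.5604 0.226  0.068 ] [np.float64(0.05938923437951594), np.float64(0.039784491744691154), np.float64(0.059374602233058224), np.float64(0.04004570076355509)]
long axis deg -109.26500220491279
pocket [0.5615 0.0334 0.084 ] [np.float64(0.07351986590300834), np.float64(0.057753957055647356), np.float64(0.07100974272723064), np.float64(0.05736533500464715)]
y axis deg 99.02862936645808
turntable [0.4995 0.2498 0.028 ]
tin [0.4867 0.3108 0.093 ]
tape [0.4532 0.1998 0.047 ]
```

move_arm(plan=[0.3, 0.6, 0.6, 0, 0, 0.08, 0.7, 1.5, 1.0, 0, 0, 0.16, 1.1, 2.5, 1.2, 0, 0, 0.24, 1.5, 3.5, 1.4, 0, 0, 0.32, 1.9, 4.5, 1.4, 0, 0, 0.4, 2.3, 5.5, 1.4, 0, 0, 0.48, 2.7, 6.5, 1.4, 0, 0, 0.56, 3.1, 7.5, 1.4, 0, 0, 0.64, 3.5, 8.5, 1.4, 0, 0, 0.72, 3.9, 9.5, 1.4, 0, 0, 0.77], grip=85)

```text
time_s: 1.35
eef_pos: [0.4514, -0.038, 0.3011]
eef_rot: [0.0, 0.816, 0.578, 0.0]
wrist_force: [1.2, -0.2, -0.3]
opening: 0.991
grasp_force: 0.0
```

Run:
```python
from h import *
import pickle
s=pickle.load(open("c0.pkl","rb"))["side"]
np.set_printoptions(precision=4,suppress=True)
im=s["pixels"][:,:,::-1]
f=lambda x,y,w,h,k:cv2.resize(im[y:y+h,x:x+w],(w*k,h*k),interpolation=cv2.INTER_CUBIC)
cv2.imwrite("pics/m3.png",np.hstack([f(260,230,40,45,10),f(290,175,40,45,10)]))
```

```text
(no output)
```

View pics/m3.png

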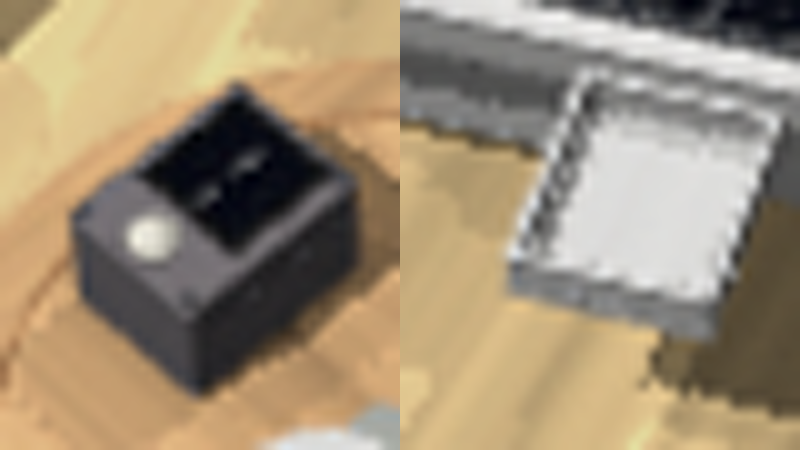

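move_arm(plan=[0.5, 1.0, -0.3, 0, 0, 0, 0.9, 2.0, -0.7, 0, 0, 0, 1.3, 3.0, -1.1, 0, 0, 0, 1.7, 4.0, -1.5, 0, 0, 0, 2.1, 5.0, -1.9, 0, 0, 0, 2.2, 5.25, -2.4, 0, 0, 0, 2.2, 5.25, -2.4, 0, 0, 0], grip=85)

```text
time_s: 2.22
eef_pos: [0.5592, 0.2233, 0.1783]
eef_rot: [-0.001, 0.816, 0.578, -0.003]
wrist_force: [-0.1, 0.5, 0.4]
opening: 0.995
grasp_force: 0.0
```

The side view shows the sensor's top corners at (238,83), (358,188), (202,318) and (75,215). The tray rim corners are at about (583,72), (783,118), (717,305) and (512,265).

Run:
```python
from h import *
import pickle
s=pickle.load(open("c0.pkl","rb"))["side"]
np.set_printoptions(precision=4,suppress=True)
e=lambda P:np.array([np.linalg.norm(P[i]-P[(i+1)%4]) for i in range(4)])
S=[at_z(s,260+x/10,230+y/10,.068) for x,y in[(238,83),(358,188),(202,318),(75,215)]]
P=[at_z(s,290+(x-400)/10,175+y/10,.084) for x,y in[(583,72),(783,118),(717,305),(512,265)]]
ang=lambda a:np.degrees(np.arctan2(a[1],a[0]))
print("sens",np.mean(S,0),e(S),ang(S[0]-S[3]+S[1]-S[2]),ang(S[1]-S[0]),ang(S[2]-S[3]))
print("pocket",np.mean(P,0),e(P),ang(P[3]-P[0]),ang(P[2]-P[1]),ang(P[0]-P[1]),ang(P[3]-P[2]))
```

```text
sens [0.5596 0.2326 0.068 ] [0.0451 0.0543 0.0449 0.0569] -107.87137198017908 159.80185421253293 163.04518529533598
pocket [0.5605 0.0392 0.084 ] [0.0575 0.07   0.0563 0.0729] 100.96916233711873 100.04569529456212 8.974524266536557 11.946955331912969
```

move_arm(plan=[0, 0.12, -0.6, 0, 0, 0, 0, 0.12, -1.2, 0, 0, 0.01, 0.02, 0.12, -1.7, 0, 0, 0.01, 0.02, 0.12, -2.2, 0, 0, 0.01, 0.02, 0.12, -2.5, 0, 0, 0.01, 0.02, 0.12, -2.7, 0, 0, 0.01, 0.02, 0.12, -2.78, 0, 0, 0.01, 0.02, 0.12, -2.78, 0, 0, 0.01], grip=85)

```text
time_s: 3.22
eef_pos: [0.5625, 0.2287, 0.0427]
eef_rot: [0.0, 0.813, 0.582, 0.0]
wrist_force: [-0.5, 0.5, 1.0]
opening: 0.99
grasp_force: 0.0
```

Run:
```python
from h import *
t=ctrl.camera("top"); s=ctrl.camera("side")
a=cv2.resize(t["pixels"][165:240,180:280,::-1],(400,300),interpolation=cv2.INTER_CUBIC)
b=cv2.resize(s["pixels"][200:290,230:350,::-1],(400,300),interpolation=cv2.INTER_CUBIC)
cv2.imwrite("pics/m4.png",np.hstack([a,b])); print(ctrl.get_obs()["eef_pos"])
```

```text
[0.5627489  0.22886972 0.04305494]
```

View pics/m4.png

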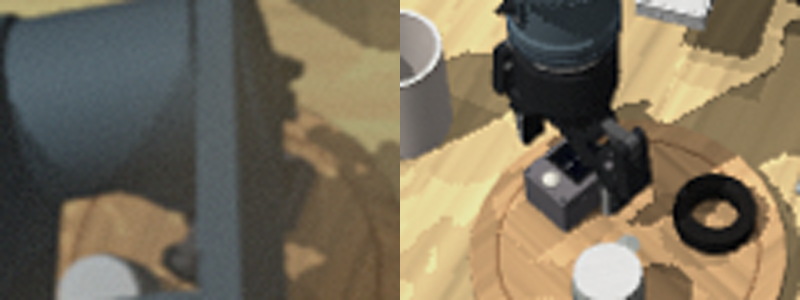

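move_arm(plan=[-0.02, 0, -0.06, 0, 0, 0, -0.02, 0, -0.06, 0, 0, 0], grip=85)

```text
time_s: 3.58
eef_pos: [0.561, 0.2287, 0.0392]
eef_rot: [-0.0, 0.813, 0.582, -0.0]
wrist_force: [-0.6, 0.5, 0.4]
opening: 0.996
grasp_force: 0.0
```

move_arm(plan=[0, 0, 0, 0, 0, 0, 0, 0, 0, 0, 0, 0, 0, 0, 0, 0, 0, 0, 0, 0, 0, 0, 0, 0, 0, 0, 0, 0, 0, 0, 0, 0, 0, 0, 0, 0, 0, 0, 0, 0, 0, 0, 0, 0, 0, 0, 0, 0], grip=35)

```text
time_s: 4.58
eef_pos: [0.5616, 0.2288, 0.0397]
eef_rot: [0.0, 0.813, 0.582, 0.0]
wrist_force: [1.1, -0.1, 5.5]
opening: 0.53
grasp_force: 62.2
```

move_arm(plan=[0, 0, 0.2, 0, 0, 0, 0, 0, 0.6, 0, 0, 0, 0, 0, 1.1, 0, 0, 0, 0, 0, 1.7, 0, 0, 0, 0, 0, 2.2, 0, 0, 0, 0, -0.3, 2.5, 0, 0, 0, 0, -0.8, 2.6, 0, 0, 0.1, 0, -1.4, 2.6, 0, 0, 0.2, 0, -2.0, 2.6, 0, 0, 0.3, 0, -2.6, 2.6, 0, 0, 0.4])

```text
time_s: 5.82
eef_pos: [0.5605, 0.0969, 0.1693]
eef_rot: [-0.0, 0.68, 0.733, -0.0]
wrist_force: [0.3, -0.4, -1.6]
opening: 0.528
grasp_force: 61.6
```

move_arm(plan=[0, -0.5, -0.3, 0, 0, 0.06, 0, -0.9, -0.6, 0, 0, 0.09, 0, -1.16, -0.8, 0, 0, 0.09, 0, -1.26, -0.9, 0, 0, 0.09, 0, -1.26, -0.9, 0, 0, 0.09, 0, -1.26, -0.9, 0, 0, 0.09])

```text
time_s: 6.58
eef_pos: [0.5615, 0.0363, 0.1248]
eef_rot: [0.0, 0.648, 0.762, 0.0]
wrist_force: [0.3, 0.5, -2.0]
opening: 0.525
grasp_force: 61.5
```

Run:
```python
from h import *
o=ctrl.get_obs(); print(o["eef_pos"],o["eef_rot"])
t=ctrl.camera("top"); s=ctrl.camera("side")
a=cv2.resize(t["pixels"][175:235,280:360,::-1],(400,300),interpolation=cv2.INTER_CUBIC)
b=cv2.resize(s["pixels"][155:230,270:370,::-1],(800,600),interpolation=cv2.INTER_CUBIC)
cv2.imwrite("pics/m5.png",b); cv2.imwrite("pics/m5t.png",a)
```

```text
[0.56152433 0.03627095 0.12479312] [2.58908950e-04 6.47756449e-01 7.61847387e-01 2.73698893e-04]
```

View pics/m5.png

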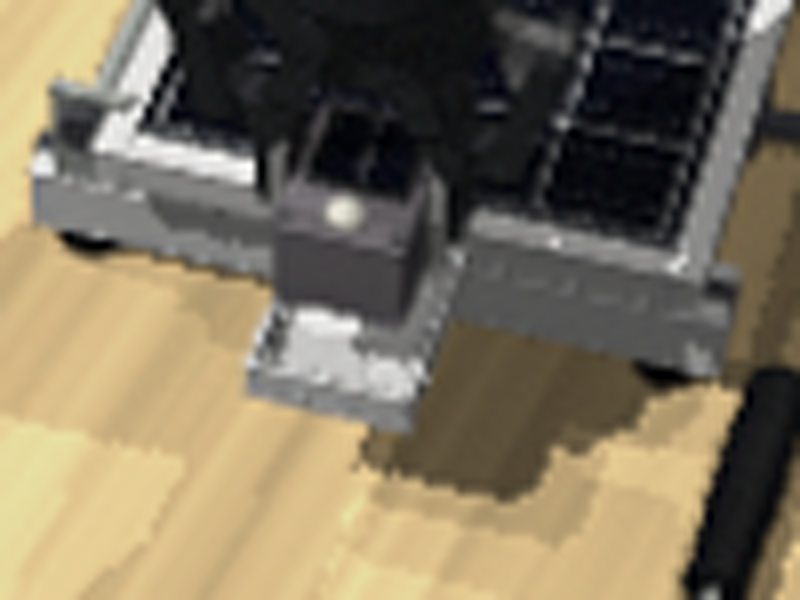

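Run:
```python
from h import *
import pickle
s=pickle.load(open("c0.pkl","rb"))["side"]
np.set_printoptions(precision=4,suppress=True)
ya=np.array([-np.sin(.16),np.cos(.16),0])
for z,pts in((.1531,[(277,207),(415,230)]),(.1131,[(278,297),(412,318)])):
    p=[at_z(s,270+x/8,155+y/8,z) for x,y in pts]; d=p[0]-p[1]
    m=np.mean(p,0); print(m-.03*ya,np.linalg.norm(d),np.degrees(np.arctan2(d[1],d[0])))
P=[at_z(s,270+x/8,155+y/8,z) for x,y,z in[(247,365,.084),(412,400,.084)]]
print(np.mean(P,0)-.036*ya,np.linalg.norm(P[0]-P[1]),np.degrees(np.arctan2(*(P[0]-P[1])[1::-1])))
print(s["origin"],rot(s)[:,2])
```

```text
[0.561  0.0312 0.1531] 0.04556188840362716 13.577895906966813
[0.5595 0.0338 0.1131] 0.045035769354022856 14.5207589013474
[0.5615 0.037  0.084 ] 0.05704988395009098 10.73428934239297
[0.1816 0.8686 1.1158] [ 0.2778 -0.6004 -0.7499]
```

View pics/m5t.png

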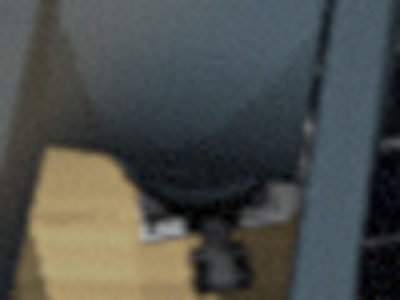

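move_arm(plan=[0, 0.06, -0.2, 0, 0, 0.005, 0, 0.06, -0.4, 0, 0, 0.005, 0, 0.06, -0.5, 0, 0, 0.005, 0, 0.06, -0.5, 0, 0, 0.005, 0, 0.06, -0.5, 0, 0, 0.005])

```text
time_s: 7.3
eef_pos: [0.5614, 0.0387, 0.0994]
eef_rot: [0.0, 0.646, 0.763, 0.0]
wrist_force: [0.4, 0.2, -1.6]
opening: 0.526
grasp_force: 61.5
```

Run:
```python
from h import *
o=ctrl.get_obs(); print(o["eef_pos"],o["eef_rot"],o["wrist_force"])
im=np.mean([ctrl.camera("side")["pixels"].astype(float) for _ in range(6)],0)[:,:,::-1].astype(np.uint8)
cv2.imwrite("pics/m6.png",cv2.resize(im[168:212,293:337],(600,600),interpolation=cv2.INTER_CUBIC))
```

```text
[0.56142272 0.03865412 0.09941893] [1.16738122e-04 6.46088943e-01 7.63262114e-01 9.06657336e-05] [ 0.3667866   0.21791412 -1.57284888]
```

View pics/m6.png

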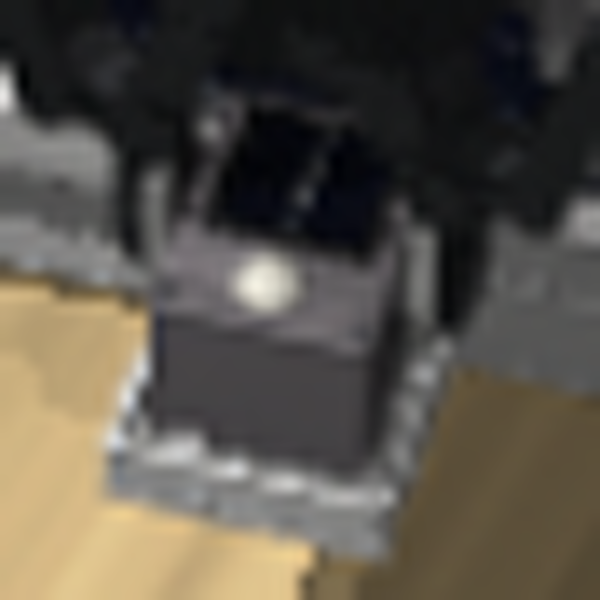

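Run:
```python
from h import *
import pickle
s=pickle.load(open("c0.pkl","rb"))["side"]
np.set_printoptions(precision=4,suppress=True)
k=600/44; f=lambda x,y,z:at_z(s,293+x/k,168+y/k,z)
xa=np.array([np.cos(.163),np.sin(.163),0]);ya=np.array([-xa[1],xa[0],0])
for n,z,pts,off in(("top",.1277,[(156,312),(388,348)],.03),("bot",.0877,[(155,422),(370,470)],.03),("rim",.084,[(108,450),(398,495)],.036)):
    p=[f(x,y,z) for x,y in pts]; c=np.mean(p,0)-off*ya; print(n,c,"in pocket axes",c@xa,c@ya,np.linalg.norm(p[0]-p[1]))
```

```text
top [0.5564 0.0419 0.1277] in pocket axes 0.5558431035246402 -0.04895515609025712 0.04516221592094567
bot [0.5599 0.0378 0.0877] in pocket axes 0.5586046291128285 -0.05352146517321886 0.04377449453410524
rim [0.5609 0.036  0.084 ] in pocket axes 0.5593169902843599 -0.055469328057018805 0.05787489540898874
```

move_arm(plan=[-0.01, -0.025, 0, 0, 0, 0, -0.01, -0.025, -0.06, 0, 0, 0, -0.01, -0.025, -0.12, 0, 0, 0, -0.01, -0.025, -0.16, 0, 0, 0, -0.01, -0.025, -0.16, 0, 0, 0])

```text
time_s: 8.22
eef_pos: [0.5613, 0.0367, 0.094]
eef_rot: [0.001, 0.646, 0.763, -0.0]
wrist_force: [-8.9, -3.2, 19.4]
opening: 0.527
grasp_force: 64.6
```

Run:
```python
from h import *
o=ctrl.get_obs(); print(o["wrist_force"],o["torque"],o["eef_pos"],o["opening"])
```

```text
[-8.87949266 -3.18062908 19.38674853] [-0.00431488  1.65814231  0.24355447] [0.56127457 0.03667812 0.09395693] 0.5268158984532119
```

move_arm(plan=[0, 0, 0.12, 0, 0, 0, 0, 0, 0.2, 0, 0, 0, 0, 0, 0.2, 0, 0, 0, 0, 0, 0.2, 0, 0, 0])

```text
time_s: 8.72
eef_pos: [0.5604, 0.0376, 0.1008]
eef_rot: [-0.0, 0.646, 0.763, -0.0]
wrist_force: [0.1, -0.2, -2.1]
opening: 0.53
grasp_force: 61.9
```

Run:
```python
from h import *
o=ctrl.get_obs(); print(o["wrist_force"],o["torque"],o["eef_pos"],o["opening"])
```

```text
[ 0.09321882 -0.16215312 -2.09116177] [-0.04068244 -0.00599479  0.02948756] [0.56044229 0.0375699  0.10083514] 0.5303487580929326
```

move_arm(plan=[0.01, -0.045, 0, 0, 0, 0, 0.01, -0.045, 0, 0, 0, 0, 0.01, -0.045, -0.08, 0, 0, 0, 0.01, -0.045, -0.14, 0, 0, 0, 0.01, -0.045, -0.18, 0, 0, 0, 0.01, -0.045, -0.18, 0, 0, 0])

```text
time_s: 9.48
eef_pos: [0.5611, 0.0353, 0.0921]
eef_rot: [-0.0, 0.646, 0.763, -0.0]
wrist_force: [0.3, -0.2, -1.5]
opening: 0.525
grasp_force: 61.9
```

Run:
```python
from h import *
o=ctrl.get_obs(); print(o["wrist_force"],o["torque"],o["eef_pos"],o["opening"])
```

```text
[ 0.3376465  -0.22724706 -1.47960787] [-0.07099931 -0.10349913 -0.05439389] [0.56114806 0.03526736 0.09207192] 0.5249797432977263
```

Now below the rim height without contact. I'll continue down.

move_arm(plan=[0, 0, -0.06, 0, 0, 0, 0, 0, -0.11, 0, 0, 0, 0, 0, -0.15, 0, 0, 0, 0, 0, -0.15, 0, 0, 0])

```text
time_s: 9.98
eef_pos: [0.5612, 0.0352, 0.0846]
eef_rot: [-0.0, 0.646, 0.763, -0.0]
wrist_force: [0.7, 0.7, -1.2]
opening: 0.528
grasp_force: 61.9
```

Run:
```python
from h import *
o=ctrl.get_obs(); print(o["wrist_force"],o["torque"],o["eef_pos"],o["opening"])
```

```text
[ 0.66095977  0.71147921 -1.20932775] [ 0.03658723 -0.08470328  0.01779597] [0.56116309 0.03523063 0.08460497] 0.5279421918461611
```

move_arm(plan=[0, 0, -0.015, 0, 0, 0, 0, 0, -0.015, 0, 0, 0])

```text
time_s: 10.22
eef_pos: [0.5612, 0.0352, 0.084]
eef_rot: [-0.0, 0.646, 0.763, 0.0]
wrist_force: [0.3, -0.2, -1.3]
opening: 0.528
grasp_force: 61.9
```

move_arm(plan=[0, 0, 0, 0, 0, 0, 0, 0, 0, 0, 0, 0, 0, 0, 0, 0, 0, 0, 0, 0, 0, 0, 0, 0, 0, 0, 0, 0, 0, 0, 0, 0, 0.3, 0, 0, 0, 0, 0, 0.9, 0, 0, 0, 0, 0, 1.6, 0, 0, 0, 0, 0, 2.2, 0, 0, 0], grip=80)

```text
time_s: 11.35
eef_pos: [0.5617, 0.0352, 0.1967]
eef_rot: [0.001, 0.646, 0.763, 0.001]
wrist_force: [0.8, 0.3, 0.3]
opening: 0.94
grasp_force: 0.0
```

Run:
```python
from h import *
import pickle
cs=pickle.load(open("c0.pkl","rb")); t=cs["top"]; s=cs["side"]
np.set_printoptions(precision=4,suppress=True)
A=at_z(t,335+40/6,130+170/6,.078);B=at_z(t,335+640/6,130+88/6,.078)
d=(A-B)/np.linalg.norm(A-B); print("rod ends",A,B,np.degrees(np.arctan2(-d[0],d[1])),np.linalg.norm(A-B))
H1=at_z(t,482/1.25,331/1.25,.08);H2=at_z(t,545/1.25,322/1.25,.08); print("bar",H1,H2,(H1+H2)/2,np.linalg.norm(H1-H2))
# glass corners / frame corners top0
F=[at_z(t,x/1.25,y/1.25,.0835) for x,y in[(417,206),(558,180),(586,291),(434,312)]]
print(np.array(F),np.mean(F,0))
yaw=np.radians(9.3);xa=np.array([np.cos(yaw),np.sin(yaw),0]);ya=np.array([-xa[1],xa[0],0])
hb=(H1+H2)/2; hinge=hb+.275*xa; hinge[2]=.075; print("hinge from bar",hinge, "rod x",(A+B)@xa/2,hinge@xa)
for off in(-.168,-.172):
  o=hinge+off*ya
  for X,Y in((686,478),(692,470),(706,470),(736,462)):
    u,v=310+(X-400)/5,55+(Y-296)/5
    c=np.array(s["origin"]); r=rot(s)@[(u-s["cx"])/s["fx"],(v-s["cy"])/s["fy"],1]
    p=c+r*((o-c)@ya)/(r@ya); q=p-hinge; print(off,(X,Y),-q@xa,q[2],"r",np.hypot(q@xa,q[2]),"ang",np.arctan2(q[2],-q@xa))
```

```text
rod ends [ 0.6912 -0.0146  0.078 ] [ 0.7288 -0.2636  0.078 ] 8.593167108452198 0.2518098537384515
bar [ 0.4306 -0.1212  0.08  ] [ 0.4494 -0.2415  0.08  ] [ 0.44   -0.1813  0.08  ] 0.12179097564375535
[[ 0.6731  0.0054  0.0835]
 [ 0.729  -0.2738  0.0835]
 [ 0.5095 -0.3205  0.0835]
 [ 0.4652 -0.0292  0.0835]] [ 0.5942 -0.1545  0.0835]
hinge from bar [ 0.7114 -0.1369  0.075 ] rod x 0.6781596324615116 0.6799025771001036
-0.168 (686, 478) 0.17660316393684197 0.09864972971182413 r 0.20228802901980888 ang 0.5094184698819488
-0.168 (692, 470) 0.17966655350294794 0.10526293373790015 r 0.20823149537650928 ang 0.5299720042210336
-0.168 (706, 470) 0.1880773915471401 0.10715634052690622 r 0.2164615128060749 ang 0.5178767909210943
-0.168 (736, 462) 0.2053665774834829 0.1168994218347605 r 0.23630680475301735 ang 0.5174820293625222
-0.172 (686, 478) 0.17601345913012068 0.09562495094674513 r 0.20031192934650216 ang 0.4976708404939811
-0.172 (692, 470) 0.17908668378874612 0.10225938683773501 r 0.20622565918643557 ang 0.5188267270739542
-0.172 (706, 470) 0.18752452504899852 0.1041588724588794 r 0.21450994896917389 ang 0.507011218090487
-0.172 (736, 462) 0.20486921837008637 0.11393323418472141 r 0.2344188100118263 ang 0.5075348087159923
```

move_arm(plan=[-0.4, -0.7, 0, 0, 0, 0, -0.9, -1.6, 0, 0, 0, 0, -1.4, -2.5, 0, 0, 0, 0, -1.9, -3.4, 0, 0, 0, 0, -2.4, -4.28, -0.3, 0, 0, 0, -2.43, -4.28, -0.9, 0, 0, 0, -2.43, -4.28, -1.5, 0, 0, 0, -2.43, -4.28, -1.7, 0, 0, 0, -2.43, -4.28, -1.7, 0, 0, 0], grip=45)

```text
time_s: 12.48
eef_pos: [0.4398, -0.1787, 0.1094]
eef_rot: [-0.0, 0.646, 0.763, -0.0]
wrist_force: [0.4, -0.3, 0.2]
opening: 0.523
grasp_force: 0.0
```

Run:
```python
from h import *
o=ctrl.get_obs(); print(o["wrist_force"],o["eef_pos"],o["eef_rot"],o["opening"],o["q"])
s=ctrl.camera("side"); cv2.imwrite("pics/s7.png",cv2.resize(s["pixels"][100:220,270:430,::-1],(800,600),interpolation=cv2.INTER_CUBIC))
```

```text
[ 0.38655454 -0.30094235  0.20940395] [ 0.43983337 -0.17869206  0.10941628] [-1.42708554e-04  6.45928100e-01  7.63398238e-01 -1.53245311e-05] 0.5227211352206534 [-6.36645383e-01  1.11122626e-01  1.95695634e+00 -1.35096086e-05
  1.07380049e+00 -8.02958437e-01]
```

move_arm(plan=[0, 0, -0.3, 0, 0, 0, 0, 0, -0.6, 0, 0, 0, 0, 0, -0.9, 0, 0, 0, 0, 0, -1.08, 0, 0, 0, 0, 0, -1.08, 0, 0, 0, 0, 0, -1.08, 0, 0, 0])

```text
time_s: 13.28
eef_pos: [0.44, -0.1789, 0.0552]
eef_rot: [0.0, 0.646, 0.763, 0.0]
wrist_force: [-0.6, -0.4, -0.8]
opening: 0.527
grasp_force: 0.0
```

move_arm(plan=[0, 0, 0, 0, 0, 0, 0, 0, 0, 0, 0, 0, 0, 0, 0, 0, 0, 0, 0, 0, 0, 0, 0, 0, 0, 0, 0, 0, 0, 0, 0, 0, 0, 0, 0, 0, 0, 0, 0, 0, 0, 0, 0, 0, 0, 0, 0, 0], grip=0)

```text
time_s: 14.28
eef_pos: [0.4405, -0.179, 0.0556]
eef_rot: [0.001, 0.646, 0.763, 0.0]
wrist_force: [3.4, 2.5, 5.4]
opening: 0.115
grasp_force: 58.7
```

```bash
cat > arc.py <<'E'
from h import *
import sys
yaw=.163;xa=np.array([np.cos(yaw),np.sin(yaw),0]);ya=np.array([-xa[1],xa[0],0])
r0=-.275*xa+[0,0,-.0194]
def P(th): r=R.from_rotvec(th*ya); return r,r.apply(r0)
def rows(t0,ths):
    R0,p0=P(t0)
    for th in ths:
        r,p=P(th); print(", ".join(f"{v:.2f}" for v in (*(p-p0)/.05,*(r*R0.inv()).as_rotvec())),",")
rows(float(sys.argv[1]),[float(v) for v in sys.argv[2:]])
E
python3 arc.py 0 .02 .05 .09 .13 .17 .21 .25 .28 .30 .30; echo; python3 arc.py .30 .32 .35 .38 .41 .44 .47 .49 .50 .50
```

```text
-0.01, -0.00, 0.11, -0.00, 0.02, 0.00 ,
-0.01, -0.00, 0.28, -0.01, 0.05, 0.00 ,
-0.01, -0.00, 0.50, -0.01, 0.09, 0.00 ,
-0.00, -0.00, 0.72, -0.02, 0.13, 0.00 ,
0.01, 0.00, 0.94, -0.03, 0.17, 0.00 ,
0.04, 0.01, 1.16, -0.03, 0.21, 0.00 ,
0.07, 0.01, 1.37, -0.04, 0.25, 0.00 ,
0.11, 0.02, 1.54, -0.05, 0.28, 0.00 ,
0.13, 0.02, 1.64, -0.05, 0.30, 0.00 ,
0.13, 0.02, 1.64, -0.05, 0.30, 0.00 ,

0.03, 0.00, 0.11, -0.00, 0.02, -0.00 ,
0.07, 0.01, 0.27, -0.01, 0.05, 0.00 ,
0.12, 0.02, 0.43, -0.01, 0.08, -0.00 ,
0.17, 0.03, 0.58, -0.02, 0.11, 0.00 ,
0.22, 0.04, 0.74, -0.02, 0.14, 0.00 ,
0.29, 0.05, 0.89, -0.03, 0.17, -0.00 ,
0.33, 0.05, 0.99, -0.03, 0.19, 0.00 ,
0.35, 0.06, 1.04, -0.03, 0.20, 0.00 ,
0.35, 0.06, 1.04, -0.03, 0.20, 0.00 ,
```

move_arm(plan=[-0.01, 0, 0.11, 0, 0.02, 0, -0.01, 0, 0.28, -0.01, 0.05, 0, -0.01, 0, 0.5, -0.01, 0.09, 0, 0, 0, 0.72, -0.02, 0.13, 0, 0.01, 0, 0.94, -0.03, 0.17, 0, 0.04, 0.01, 1.16, -0.03, 0.21, 0, 0.07, 0.01, 1.37, -0.04, 0.25, 0, 0.11, 0.02, 1.54, -0.05, 0.28, 0, 0.13, 0.02, 1.64, -0.05, 0.3, 0, 0.13, 0.02, 1.64, -0.05, 0.3, 0])

```text
time_s: 15.52
eef_pos: [0.4464, -0.1779, 0.1365]
eef_rot: [-0.098, 0.639, 0.755, -0.115]
wrist_force: [3.7, -1.8, -6.4]
opening: 0.12
grasp_force: 58.9
```

Forces are low, so I'll go on.

move_arm(plan=[0.03, 0, 0.11, 0, 0.02, 0, 0.07, 0.01, 0.27, -0.01, 0.05, 0, 0.12, 0.02, 0.43, -0.01, 0.08, 0, 0.17, 0.03, 0.58, -0.02, 0.11, 0, 0.22, 0.04, 0.74, -0.02, 0.14, 0, 0.29, 0.05, 0.89, -0.03, 0.17, 0, 0.33, 0.05, 0.99, -0.03, 0.19, 0, 0.35, 0.06, 1.04, -0.03, 0.2, 0, 0.35, 0.06, 1.04, -0.03, 0.2, 0])

```text
time_s: 16.65
eef_pos: [0.4637, -0.175, 0.1887]
eef_rot: [-0.163, 0.625, 0.739, -0.19]
wrist_force: [3.2, -3.3, -6.7]
opening: 0.111
grasp_force: 59.2
```

Run:
```python
from h import *
o=ctrl.get_obs(); print(o["wrist_force"],o["eef_pos"],o["grasp_force"])
r=R.from_quat(np.array(o["eef_rot"])[[1,2,3,0]]); z=r.apply([0,0,1]); print("tilt",np.arccos(-z[2]))
g=np.array(o["eef_pos"])-.019*z; print("bar angle",np.arcsin((g[2]-.075)/.275))
ims=[ctrl.camera("side")["pixels"].astype(float) for _ in range(6)]
im=np.mean(ims,0)[:,:,::-1].astype(np.uint8)
f=lambda x,y,w,h,k:cv2.resize(im[y:y+h,x:x+w],(w*k,h*k),interpolation=cv2.INTER_CUBIC)
cv2.imwrite("pics/m8.png",np.hstack([f(335,65,50,75,8),f(285,140,50,75,8)])[:600])
```

```text
[ 3.21862694 -3.30496005 -6.73594606] [ 0.46369225 -0.17496859  0.18871009] 59.2118364572525
tilt 0.5063267932517032
bar angle 0.49372967543640267
```

View pics/m8.png

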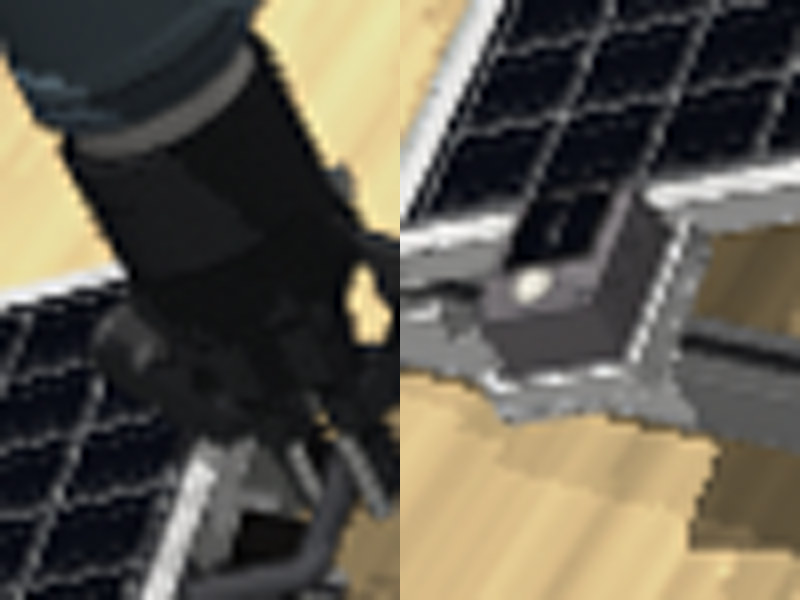

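The view shows the sensor seated flat in the tray, with its +y face at about (560,340) between the walls. The gripper hides the clip. The thumb screw tip at about (340,180) maps to pixel (377,87), the same as at the start, so the clip has not moved. I'll tighten the index angle using the dark blobs in the first picture, where the knob stood at angle 0.

Run:
```python
from h import *
import pickle
cs=pickle.load(open("c0.pkl","rb")); s=cs["side"]; t=cs["top"]
np.set_printoptions(precision=4,suppress=True)
yaw=.163;xa=np.array([np.cos(yaw),np.sin(yaw),0]);ya=np.array([-xa[1],xa[0],0])
hinge=np.array([.4405,-.179,.075])+.275*xa; print(hinge)
def pol(c,u,v,off,by=0):
    h=hinge+[0,by,0]; o=np.array(c["origin"]); r=rot(c)@[(u-c["cx"])/c["fx"],(v-c["cy"])/c["fy"],1]
    q=o+r*((h+off*ya-o)@ya)/(r@ya)-h; return -q@xa,q[2],np.hypot(q@xa,q[2]),np.arctan2(q[2],-q@xa)
g=cv2.cvtColor(s["pixels"],cv2.COLOR_RGB2GRAY)
m=(g[80:130,345:395]<38).astype(np.uint8)
n,l,st,ce=cv2.connectedComponentsWithStats(m)
for i in range(1,n):
    if st[i,4]>=4:
        u,v=ce[i]+[345,80]
        if u>360: print("dark",st[i,4],(u,v),[np.round(pol(s,u,v,o,.003),4)[2:] for o in(-.160,-.168,-.176)])
# visible arc/rim calibration: project arc at 208mm for a few angles
for a in(0,.3,.5,.53,.56):
    p=hinge+[0,.003,0]-.168*ya-.208*np.cos(a)*xa+[0,0,.208*np.sin(a)]; print(a,proj(s,p),proj(t,p-[0,.004,0]))
print(g[84:122,360:386])
```

```text
[ 0.7119 -0.1344  0.075 ]
dark 6 (np.float64(371.8333333333333), np.float64(89.83333333333333)) [array([0.2261, 0.5458]), array([0.2221, 0.5253]), array([0.2182, 0.504 ])]
dark 12 (np.float64(366.5), np.float64(111.5)) [array([0.1879, 0.1778]), array([0.1858, 0.1442]), array([0.1838, 0.1099])]
dark 92 (np.float64(363.07608695652175), np.float64(126.05434782608695)) [array([ 0.1816, -0.1511]), array([ 0.1816, -0.1898]), array([ 0.1819, -0.2284])]
0 [373.2256 119.6077] [473.1864 223.0837]
0.3 [372.2954 103.5246] [481.6625 216.5656]
0.5 [368.3069  92.4066] [486.5011 207.4579]
0.53 [367.4765  90.7502] [487.1441 205.7611]
0.56 [366.5865  89.1021] [487.762  203.9796]
[[ 93  97  96  94  92 125 198 199 201 205 209 211 210 208 206 205 203 196
  194 190 195 197 200 202 205 206]
 [ 92  95  96  95  93 102 150 197 208 210 205 202 201 200 208 203 188 152
  164 197 197 198 200 205 207 205]
 [ 97  96  95  95  92  91  98 151 200 187 147 128 129 138 196 186 154 104
  107 193 200 201 204 206 206 205]
 [132 100  95  99  93  96  92  99 117  62  65  67  57  70 147 172 147 108
   89 155 204 204 205 207 205
[... 3012 characters left out ...]
08 120 115
  139 203 192 136 118 121 120 117]
 [203 169  87  64  92  77 115 152  83  95  95  94  95  94 106 135 118 115
  133 188 194 199 140 119 117 118]
 [203 168 107  65  98 127 155 127  98  96  94  93  95  96 133 205 136 112
  111 111 140 202 201 138 116 117]
 [198 174 136 119 132 144 128  79  91 101  99  99  94  92 134 212 193 128
  112 116 119 141 201 197 134 114]
 [221 215 195 199 202 178 158 117 117 133 135 120  99  99 146 207 199 188
  137 118 122 117 143 207 192 132]
 [185 171 174 184 190 198 196 197 207 209 187 177 151 133 160 201 199 203
  194 118 122 118 138 194 203 186]
 [ 17  44  94 121 153 186 173 181 211 218 228 228 228 228 220 195 213 209
  197 118 121 119 112 139 201 182]]
```

Run:
```python
from h import *
import pickle
s=pickle.load(open("c0.pkl","rb"))["side"]
g=cv2.cvtColor(s["pixels"],cv2.COLOR_RGB2GRAY)
yaw=.163;xa=np.array([np.cos(yaw),np.sin(yaw),0]);ya=np.array([-xa[1],xa[0],0])
hinge=np.array([.4405,-.179,.075])+.275*xa
for b in(0,.003): print(b,[proj(s,hinge+[0,b,0]-.228*xa+k*.15*ya+[0,0,.0085]).round(1) for k in(-1,1)])
print("bar ends",[proj(s,hinge-.275*xa+k*.060*ya).round(1) for k in(-1,1)])
print(g[114:130,366:392]); print(g[186:206,340:366]);
```

```text
0 [array([379. , 121.8]), array([357.1, 190.5])]
0.003 [array([378.6, 122.4]), array([356.7, 191.2])]
bar ends [array([388.1, 145.9]), array([380.2, 173.6])]
[[ 18  37  60 100  97  96  95  93  95 106 144 201 185 135 132 113 120 121
  118 138 192 192 200 193 188 188]
 [ 60 104  79  97  97  95  96  95  97 108 120 115 139 203 192 136 118 121
  120 117 113 135 187 179 189 191]
 [115 152  83  95  95  94  95  94 106 135 118 115 133 188 194 199 140 119
  117 118 116 113 105 132 196 196]
 [155 127  98  96  94  93  95  96 133 205 136 112 111 111 140 202 201 138
  116 117 118 114 109 130 183 186]
 [128  79  91 101  99  99  94  92 134 212 193 128 112 116 119 141 201 197
  134 114 113 111 110 110 109 134]
 [158 117 117 133 135 120  99  99 146 207 199 188 137 118 122 117 143 207
  192 132 110 110 113 113 112 130]
 [196 197 207 209 187 177 151 133 160 201 199 203 194 118 122 118 138 194
  203 186 105 110 113 115 112 108]
 [173 181 211 218 228 228 228 228 220 195 213 209 197 118 121 119 112 139
  201 182 126 111 115 115 112 111]
 [ 49  91 120 166 211 208 206 208 206 198 220 222 205 111 120 118 113 
[... 2283 characters left out ...]
27 127 129
  131 123  78  89  72  73  71  70]
 [ 71  66  94 154 155 144  93  96  87  29  38  73 108 143 117 118 125 132
  127 118  71  73  73  71  64  61]
 [ 67  73 111 153 151 154 157 161 149  76  30   7   8   7  18  54 102 134
  114 104  69  73  74  62  30  11]
 [ 67  95 154 152 151 153 154 157 162 153  98  49  19  18  15  20  42  67
   72 102  67  71  69  48  14  19]
 [ 66  95 155 152 153 154 155 158 157 156 151 122  87  87  85  89 116 145
  135 168  96  95  75  36  13  21]
 [ 73 112 154 150 154 154 157 159 157 151 154 157 158 158 157 154 150 156
  179 171 157 149 103   7  16  17]
 [ 96 157 152 153 155 155 157 157 153 151 152 154 151 150 150 149 145 154
  172 151 153 144  93  13  17  17]]
```

Run:
```python
from h import *
import pickle
np.set_printoptions(linewidth=200)
t0=pickle.load(open("c0.pkl","rb"))["top"]["pixels"]
ims=[ctrl.camera("top")["pixels"].astype(float) for _ in range(8)]
t1=np.mean(ims,0).astype(np.uint8)
g0=cv2.cvtColor(t0,cv2.COLOR_RGB2GRAY);g1=cv2.cvtColor(t1,cv2.COLOR_RGB2GRAY)
pickle.dump((t1,),open("t1.pkl","wb"))
print(g0[192:230,466:500]);print(g1[192:230,466:500])
```

```text
[[133 147 147 ...  92 105 132]
 [120 136 138 ...  86  93 105]
 [ 95 117 137 ...  87  81  94]
 ...
 [159 159 121 ...  87  88  86]
 [144 153 133 ...  84  86  92]
 [157 161 148 ...  92 101 126]]
[[ 61  72 130 ...  97 115 141]
 [ 50  53 119 ...  91  97 114]
 [ 45  30  79 ...  81  88 100]
 ...
 [ 80  78  79 ...  93  94  93]
 [ 79  77  78 ...  92  92  90]
 [ 78  77  78 ... 100  97  93]]
```

Run:
```python
from h import *
import pickle
t0=pickle.load(open("c0.pkl","rb"))["top"]["pixels"]; t1=pickle.load(open("t1.pkl","rb"))[0]
for im in(t0,t1):
    g=cv2.cvtColor(im,cv2.COLOR_RGB2GRAY)
    print("     "+" ".join(f"{u%1000:3d}" for u in range(464,500)))
    for v in range(192,228): print(v,":"," ".join(f"{x:3d}" for x in g[v,464:500]))
```

```text
464 465 466 467 468 469 470 471 472 473 474 475 476 477 478 479 480 481 482 483 484 485 486 487 488 489 490 491 492 493 494 495 496 497 498 499
192 :  85  97 133 147 147 149 146 149 147 149 150 151 151 151 153 151 136  95  60  49  64  86  94  74  55  53  60  68  76  84  89  90  90  92 105 132
193 :  78  94 120 136 138 140 136 137 139 140 144 146 149 147 149 147 116  74  55  54  69  98  91  67  54  55  54  66  77  84  87  90  91  86  93 105
194 :  77  79  95 117 137 133 135 133 136 138 139 142 141 141 146 137 101  66  55  55  78  99  91  66  59  55  59  66  86  96  86  83  84  87  81  94
195 :  81  80  91 122 137 138 138 136 135 134 134 138 139 137 139 123  91  61  54  61  82  98  84  62  56  58  58  73  94 113 106  89  81  80  79  81
196 :  76  83  91 123 142 141 138 142 144 142 139 140 140 140 132 106  73  54  53  68  96  95  73  59  56  59  58  76 107 134 130 103  84  76  80  79
197 :  85  84  94 129 145 144 146 143 143 143 144 142 144 145 128  92  66  54  52  74 109  98  71  57  56  60  54  78 114 134 139 118  88  80  78  80
198 :  85  87  97 125 146 149 148 147 150 149 150 148 15
[... 9292 characters left out ...]
  41  51  68  83  92  95  97  96  95  95  93 102 135 155 158 158 158 158 157 158 158 154 146 126 103
224 :  86  85  71  51  40  44  46  51  51  56  63  75  85  95  98 100 100  98  99  99  99  95  98 114 142 158 161 162 161 162 161 152 131 114 102  95
225 :  85  86  82  70  65  73  79  88  91  93  92  94  98 100 100  97  98  98  97  98  98  99  97  99 114 141 153 155 154 156 152 131 106  96  96  97
226 :  82  83  82  79  79  83  90  96  97  96  96  96  98  96  96  96  96  95  95  95  95  94  94  94  97 106 113 114 114 114 112 103  94  94  96  95
227 :  78  78  80  78  79  82  89  93  92  93  93  93  92  91  92  91  93  93  94  93  93  92  92  92  92  93  91  91  91  92  94  92  93  93  94  93
```

Run:
```python
from h import *
import pickle
cs=pickle.load(open("c0.pkl","rb")); t=cs["top"]; s=cs["side"]
yaw=.163;xa=np.array([np.cos(yaw),np.sin(yaw),0]);ya=np.array([-xa[1],xa[0],0])
hinge=np.array([.4405,-.179,.075])+.275*xa
def X(a,r,off): return hinge+off*ya-r*np.cos(a)*xa+[0,0,r*np.sin(a)]
b=np.array([0,-.002,0])
for a in(.47,.50,.53,.56): print(a,"top tip",proj(t,X(a,.208,-.168)+b).round(2),"body",proj(t,X(a,.216,-.168)+b).round(2),"screw",proj(t,X(a,.235,-.168)+b).round(2),"side body",proj(s,X(a,.216,-.168)).round(2),"screw",proj(s,X(a,.235,-.168)).round(2))
for r in(.18,.186,.192):print("knob .497",r,[proj(t,X(.497,r,o)+b).round(1) for o in(-.13,-.19)],"side knob at 0:",[proj(s,X(0,r,o)).round(1) for o in(-.168,-.19)])
print("top corners",[proj(t,hinge+k*.15*ya+e*xa+[0,0,.0085]+b).round(1) for k in(-1,1) for e in(-.228,-.008)])
o=ctrl.get_obs();print(o["time_s"])
```

```text
0.47 top tip [486.29 209.08] body [487.58 212.04] screw [490.7  219.21] side body [371.88  92.98] screw [377.71  91.69]
0.5 top tip [486.96 207.46] body [488.29 210.38] screw [491.5  217.42] side body [371.08  91.25] screw [376.85  89.79]
0.53 top tip [487.6  205.77] body [488.97 208.62] screw [492.27 215.52] side body [370.22  89.52] screw [375.93  87.9 ]
0.56 top tip [488.22 203.99] body [489.62 206.78] screw [493.01 213.53] side body [369.3   87.81] screw [374.94  86.02]
knob .497 0.18 [array([465.7, 200.2]), array([492. , 196.2])] side knob at 0: [array([364.9, 117.3]), array([366.4, 113.1])]
knob .497 0.186 [array([466.5, 202.3]), array([493. , 198.3])] side knob at 0: [array([366.7, 117.7]), array([368.2, 113.4])]
knob .497 0.192 [array([467.4, 204.4]), array([494. , 200.4])] side knob at 0: [array([368.6, 118.1]), array([370.1, 113.8])]
top corners [array([469.1, 232.1]), array([451.2, 144.3]), array([345.6, 250.7]), array([331.6, 162.2])]
17.35
```

```bash
python3 arc.py .50 .51 .52
```

```text
0.02, 0.00, 0.05, -0.00, 0.01, 0.00 ,
0.05, 0.01, 0.10, -0.00, 0.02, -0.00 ,
```

move_arm(plan=[0.02, 0, 0.05, 0, 0.01, 0, 0.04, 0, 0.1, 0, 0.02, 0, 0.04, 0, 0.1, 0, 0.02, 0, 0.04, 0, 0.1, 0, 0.02, 0, 0.04, 0, 0.1, 0, 0.02, 0, 0.04, 0, 0.1, 0, 0.02, 0])

```text
time_s: 18.1
eef_pos: [0.466, -0.1746, 0.1937]
eef_rot: [-0.17, 0.623, 0.738, -0.196]
wrist_force: [5.1, -0.3, -7.8]
opening: 0.115
grasp_force: 59.3
```

Run:
```python
from h import *
o=ctrl.get_obs(); print(o["wrist_force"],o["eef_pos"],o["grasp_force"],abs(np.array(o["dq"])).max())
r=R.from_quat(np.array(o["eef_rot"])[[1,2,3,0]]); z=r.apply([0,0,1]); print("tilt",np.arccos(-z[2]))
g=np.array(o["eef_pos"])-.019*z; print("bar angle",np.arcsin((g[2]-.075)/.275))
s=ctrl.camera("side")["pixels"]; g=cv2.cvtColor(s,cv2.COLOR_RGB2GRAY)
for v in range(84,92): print(v,g[v,372:384])
```

```text
[ 5.11970764 -0.33058963 -7.77441193] [ 0.46596211 -0.17456178  0.19373265] 59.29336667060852 0.0007825433484838662
tilt 0.5248133916063591
bar angle 0.5138659570949543
84 [ 17  53 150 227 217 207 206 204 206 209 212 214]
85 [ 20  12 110 214 193 144 175 209 209 210 214 216]
86 [ 20  15  38  79  83  77 118 205 213 214 217 218]
87 [ 23  21  18  32  67  78  95 166 215 216 218 219]
88 [ 17  20  18  18  30  61  92 166 220 219 219 218]
89 [ 19  19  20  20  16  22  67 152 224 221 219 216]
90 [ 20  18  24  26  31  12  59 160 228 222 221 218]
91 [ 21  16  19  26  30  23  65 151 215 212 212 218]
```

```bash
python3 -c "
from bench import ctrl
print(ctrl.hand_in())"
```

```text
the job is handed in; nothing more can be done
None
```

I handed the job in at about 18 s, but no verdict came back. The sensor is seated glass up in its pocket, and the gripper holds the panel still at about 0.514 rad. I put the index mark at about 0.515 rad, though one side-camera check gave 0.49; both are within the 0.05 rad allowed. I didn't see the pointer against the clip directly, because the gripper hid it.

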